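# Put the breakfast things into their matching holders

## Robot

A 7-joint arm with a two-finger parallel gripper is mounted at the origin on a cart in front of the work surface, level with it; the furniture and walls round the work are solid. World frame = base frame: x ahead of the robot, y to its left, z up, the work surface at z = 0. Lengths are in m, angles in rad, forces in N, time in s.
With the tool pointing down it reaches from about 0.4 to 0.85 m from the base axis. Payload 10.4 kg.
Tool frame: the origin (TCP) lies at the very end of the fingers, on their centre line; the grasp point (between the pads) lies 19 mm behind it (grip_point_offset is the distance from the TCP to the grasp point, in m); z points along the fingers, y is the line along which they close (so a half turn about z gives the same grasp; the last joint's range is limited). The gripper opens to 87 mm and grips with 3 to 60 N. Pads are 19 mm wide; open, the fingers measure 117 mm over their backs; the gripper's body (75 mm by 190 mm) begins 51 mm behind the grasp point.
Start: joints at [-1.305, 0.332, -0.065, 1.46, 0.022, 1.35, -0.088], TCP at [0.178, 0.599, 0.223] pointing down, gripper open.
Joint ranges: [-2.6, 2.6], [-0.5, 2.12], [-1.47, 1.34], [0.16, 2.42], [-1.27, 4.41], [0.06, 2.06], [-2.6, 2.6]. Speed limits (rad/s): [2.22, 2.22, 2.79, 2.79, 3.14, 3.14, 3.14].

## Interface

Orientations are given as a unit quaternion [x, y, z, w].
In Python, from bench import * gives the robot as it stands.
- The arm moves only by the tool play_rows, never from a script. Its argument "increments" is text: rows parted by semicolons, each of 7 numbers parted by spaces: the turn, a rotation vector about the tool's x, y, z in rad, then the shift along the tool's x, y, z in m, then the opening, from 0 (shut) to 1 (fully open). A call has 1 to 8 rows; each row is the pose to reach, as a shift and turn from the pose commanded when the call began, along the tool's axes at that moment; what a row does not reach only later rows make up. A row lasts 1/10 s, in which the tool goes at most 50 mm and 8.59 degrees, less where a joint would pass 70% of its speed; a pose out of reach is approached as far as the arm can. A call with a gripper value outside its range is refused whole. The fingers move at their own pace and stop on an object; "grip_force" is the grip in N (left out, the last holds). Time passes only in rows, so rows that repeat a pose let the fingers close. It gives the time, the measured TCP pose, the force, the opening and the grip force at its end, in the units of the state.
- read_state(): the state, without advancing time (a new reading comes with each control period).
- camera(name): name is "side" or "top" or "wrist"; returns a dict with "color" (400x640x3 uint8, red, green, blue), "fx", "fy", "cx", "cy" (pixels), "camera_from_world" (4x4, takes a point from world to camera coordinates); the wrist camera has in their place "mount" (4x4, takes a point from camera to tool coordinates, whose origin is the TCP and whose axes are the flange's). Camera axes: x right, y down, z forward; pixel columns grow to the right and rows downward; lengths in m; the calibration is good to about 2 mm. A picture is of the moment at which its call begins: read the wrist's pose just before it. There is no depth.
- close_job(): hands the job in; it is judged then, once.
The state is a dict: "time": time; "joint_positions": joint angles; "joint_vel": joint speeds; "joint_torque": joint torques, N m; "ee_pos": TCP position; "eef_rot": TCP orientation; "ft_force": force on the tool from outside, world axes, zero at the start; "torque": the same for the moment, N m; "width": finger opening in m; "grip_force": force on a finger pad.
Only numpy, scipy, OpenCV 4.12 (cv2) and the standard library are available. Lean on these libraries where they do the work, as an engineer would, in place of code of your own. Each camera call takes 0.05 s, during which the arm holds its last target. There are 200 camera calls.

## Task

Tidy up after breakfast: stand the salt shaker in the small round wooden holder, the jar of jam in the large round one, the tea carton the way up it stands now in the rectangular wooden tray and lay the teaspoon lengthwise in the white spoon rest, each resting fully down on the floor of its holder. Keep the shaker, the jar and the carton upright all the way, and leave the low cream pot that stands among them where it is.

Things in the scene. Friction and masses are not known exactly. Their poses are not given: they have to be found in the camera images.
- salt_shaker: Salt shaker of clear glass with white salt and a grey domed cap. Round; glass body 44 mm across at the widest, cap 34 mm across from 66 mm up, 90 mm tall, 0.10 kg. Origin: centre of its underside; z up along its axis. Stands on the worktop at the start, maybe leaning by 0.05 rad on its uneven foot.
- jam_jar: Glass jar of pink-red jam with a white lid. Round; 62 mm across the body, lid 64 mm across from 83 mm height to the top, 94 mm tall, 0.23 to 0.43 kg. Origin: centre of its underside; z up along its axis. Stands on the worktop at the start.
- tea_carton: Closed dark carton of tea, 68 mm (its x) by 136 mm (its y) by 66 to 69 mm tall, rigid, 0.07 to 0.15 kg. Origin: centre of its underside; z up. Stands on the worktop at the start; either end may go to either end of its tray.
- teaspoon: Grey metal teaspoon lying bowl up (not the longer fork by the front edge): 138 mm long (its x, bowl at +x), 28 mm across the bowl (its y), 12 mm high, 20 g. Origin: middle of its length, at the underside; z up. To the fingers its outline is solid, tapering straight from 28 mm at the bowl (x = +44 mm) to 13 mm near the handle's end; 22 mm at the origin.
- salt_stand: Small round wooden holder, a shallow dish fixed to the worktop: 72 mm across outside, recess 61 mm across, rim 16 mm high, floor 5 mm above the worktop. Origin: centre of its underside.
- jar_stand: Large round wooden holder, a shallow dish fixed to the worktop: 94 mm across outside, recess 83 mm across, rim 16 mm high, floor 5 mm above the worktop. Origin: centre of its underside.
- carton_stand: Rectangular wooden tray fixed to the worktop: outside 98 mm (its x) by 166 mm (its y), inside 86 by 154 mm, rim 18 mm high, floor 6 mm above the worktop. Origin: centre of its underside.
- spoon_rest: White ceramic spoon rest fixed to the worktop: a long flat dish with round ends, 184 mm long (its y) by 76 mm wide (its x) outside, inside 168 by 60 mm, floor 4 mm and rounded lip 9 mm above the worktop. Origin: centre of its underside. The spoon may point either way along it.
- cream_pot: Bystander: low round cream pot, grey and white with a blue band, 69 mm across, 41 mm tall, loose. Leave it. Origin: centre of its underside.
Not all that is in view belongs to the job. What is shaped like the jam_jar but purple or yellow is not meant.

How it is judged:
At the end, for the whole second after the job is handed in: Each thing rests released and still on its own holder's floor (within 3 mm; upright or flat within 0.08 rad, shaker 0.12, spoon 0.15): shaker and jar within 12 mm of its centre, carton within 16 mm and 0.25 rad of its length, teaspoon within 22 mm and 0.35 rad, either way round (horizontal distance between salt_shaker and salt_stand below 0.012 m and z of salt_shaker in the frame of salt_stand between 0.002 and 0.008 m and angle between salt_shaker's own z axis and vertical below 0.12 rad and linear speed of each of salt_shaker, jam_jar, tea_carton, teaspoon below 0.02 m/s and angular speed of each of salt_shaker, jam_jar, tea_carton, teaspoon below 0.2 rad/s and horizontal distance between jam_jar and jar_stand below 0.012 m and z of jam_jar in the frame of jar_stand between 0.002 and 0.008 m and angle between each of jam_jar, tea_carton's own z axis and vertical below 0.08 rad and horizontal distance between tea_carton and carton_stand below 0.016 m and z of tea_carton in the frame of carton_stand between 0.003 and 0.009 m and angle between the y axis of tea_carton and the y axis of carton_stand, either way round below 0.25 rad and horizontal distance between teaspoon and spoon_rest below 0.022 m and z of teaspoon in the frame of spoon_rest between 0.001 and 0.007 m and angle between teaspoon's own z axis and vertical below 0.15 rad and angle between the x axis of teaspoon and the y axis of spoon_rest, either way round below 0.35 rad); the robot touches nothing.
It fails at once if the cream pot is moved more than 30 mm (distance of cream_pot from where it was at the start of the episode above 0.03 m).
It fails at once if the salt shaker, the jar or the carton is tipped by more than 0.6 rad (angle between any of salt_shaker, jam_jar, tea_carton's own z axis and vertical above 0.6 rad).
It also fails if it takes over 128 s, if anything falls off the work surface, if the arm or the gripper's body presses on something with over 40 N, if the wrist force passes 120 N, or if a joint passes its speed limit or range.

## Working session

There is one attempt and no reset: what is moved stays moved. The work goes in short steps, Python scripts to look and compute and a tool call to move; the robot and the scene stay as the last step left them, time stands still between calls to the robot, and variables do not carry over. Pictures are saved under pics/ and viewed, at most 14 in all, crops included, and the job is handed in when it is done.

Besides the shell and the picture viewer there is one more tool, called after "Call:" as a command line: name --argument value ..., lists and objects as JSON in quotes. play_rows: Moves the arm, as the interface text tells. Its arguments: {"type":"object","properties":{"increments":{"type":"string"},"grip_force":{"type":"number"}},"required":["increments"]}

```bash
mkdir -p pics; ls
python3 - <<'E'
from bench import *
import cv2,json
s=read_state(); print({k:s[k] for k in('time','ee_pos','eef_rot','width')})
for n in('top','side','wrist'):
    c=camera(n); cv2.imwrite(f'pics/{n}0.png',c['color'][:,:,::-1])
    print(n,[c[k] for k in('fx','fy','cx','cy')]); print(c.get('camera_from_world',c.get('mount')))
E
```

```text
pics
{'time': 0.0, 'ee_pos': array([0.17787747, 0.59872938, 0.22174689]), 'eef_rot': array([ 1.43882930e-01,  9.89594441e-01, -7.33592053e-04, -7.92722334e-05]), 'width': 0.0867240711897213}
top [421.2096465138942, 421.2096465138942, 317.51382008835355, 194.8236946829862]
[[-1.14937184e-02 -9.99933939e-01 -1.07386096e-04  4.47506019e-03]
 [-9.83903511e-01  1.13286096e-02 -1.78341089e-01  4.97368010e-01]
 [ 1.78330525e-01 -1.94414470e-03 -9.83968721e-01  1.11042743e+00]
 [ 0.00000000e+00  0.00000000e+00  0.00000000e+00  1.00000000e+00]]
side [402.6525887110649, 402.6525887110649, 321.9293382800804, 203.39347724993243]
[[-0.9864016  -0.16425784  0.00559014  0.46950344]
 [-0.11410047  0.65992314 -0.7426187   0.08137018]
 [ 0.11829188 -0.73315811 -0.66969114  1.28768715]
 [ 0.          0.          0.          1.        ]]
wrist [284.932030777689, 284.932030777689, 320.8472385244836, 201.6770332886593]
[[-2.80389465e-04 -9.64591161e-01 -2.63749527e-01  7.19009290e-02]
 [ 9.99999497e-01 -1.63794544e-05 -1.00318605e-03 -3.59280515e-04]
 [ 9.63344328e-04 -2.63749675e-01  9.64590680e-01 -1.61047111e-01]
 [ 0.00000000e+00  0.00000000e+00  0.00000000e+00  1.00000000e+00]]
```

View pics/top0.png

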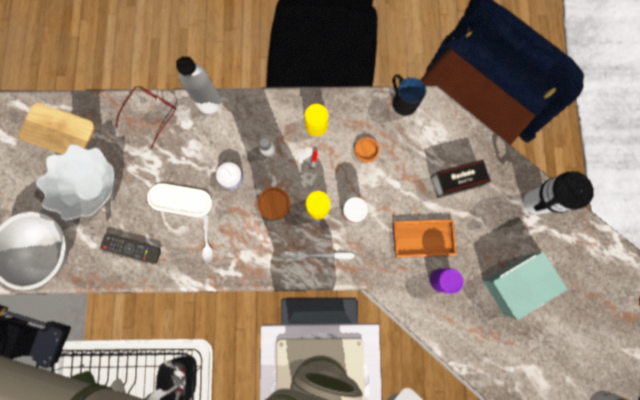

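View pics/side0.png

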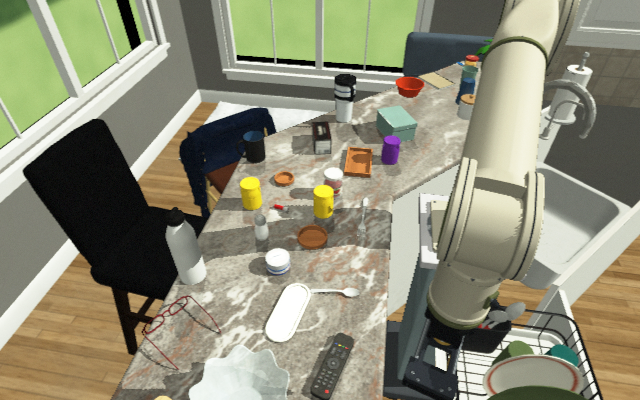

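Candidates in the top view:
- **Jar:** white lid at (355,210). Decoys are yellow at (317,120) and (318,205), and purple at (447,280). The white pot at (228,176) is the bystander.
- **Shaker:** (267,147), against a red-tipped thing at (314,157).
- **Spoon:** (208,240), against the fork at (330,256).
- **Carton:** dark, (460,178), against the teal box at (525,285).
- **Holders:** large (273,204), small (366,149), tray (425,238), spoon rest (180,200).

Next I'll check these choices in a close crop.

```bash
cat > h.py <<'E'
from bench import *
import cv2, numpy as np
from scipy.spatial.transform import Rotation as R
def ray(c,u,v,z,s=None):
    if 'camera_from_world' in c: W=np.linalg.inv(np.array(c['camera_from_world']))
    else:
        T=np.eye(4);T[:3,:3]=R.from_quat(s['eef_rot']).as_matrix();T[:3,3]=s['ee_pos'];W=T@np.array(c['mount'])
    d=W[:3,:3]@[(u-c['cx'])/c['fx'],(v-c['cy'])/c['fy'],1.];o=W[:3,3]
    return (o+d*(z-o[2])/d[2])
E
python3 - <<'E'
from h import *
c=camera('top')
im=c['color'][:,:,::-1]
cv2.imwrite('pics/topc.png',cv2.resize(im[95:285,135:500],None,fx=2.19,fy=2.19,interpolation=cv2.INTER_CUBIC))
for n,u,v,z in [('jarlid',355,209,.094),('salt cap',267,146,.088),('pot',228,174,.041),('big',273,204,.016),('small',366,149,.016),('tray',425,238,.018),('carton',460,177,.067),('rest',180,200,.009),('spoonbowl',208,254,.008),('spoonhandle',206,216,.004),('yel',318,203,.094)]:
    print(n,ray(c,u,v,z).round(3))
E
```

```text
jarlid [ 0.45  -0.098  0.094]
salt cap [0.625 0.133 0.088]
pot [0.56  0.247 0.041]
big [0.478 0.124 0.016]
small [ 0.635 -0.142  0.016]
tray [ 0.378 -0.296  0.018]
carton [ 0.538 -0.388  0.067]
rest [0.493 0.387 0.009]
spoonbowl [0.341 0.303 0.008]
spoonhandle [0.448 0.313 0.004]
yel [ 0.467 -0.002  0.094]
```

View pics/topc.png

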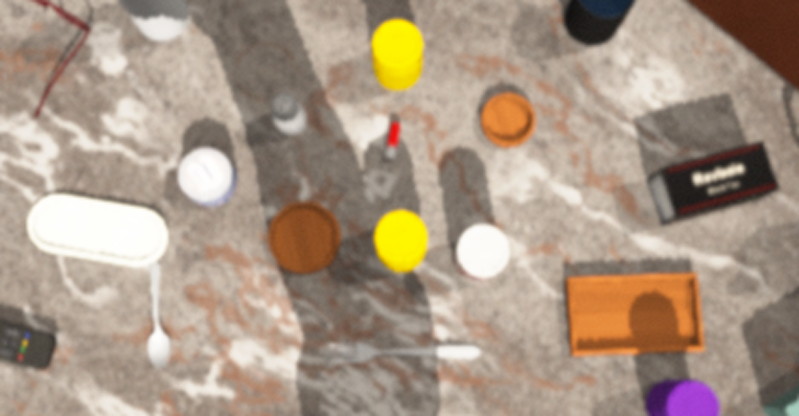

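The crop confirms the jar (white lid, ~(355,209)), shaker (~(266,143) cap), spoon (bowl tip ~(207,262)) and carton (~(460,177)). I'm moving to a wrist overview next.

Call:
play_rows --increments "0 0 -0.144 -0.155 -0.136 -0.03 1;0 0 -0.144 -0.155 -0.136 -0.03 1;0 0 -0.144 -0.155 -0.136 -0.03 1;0 0 -0.144 -0.155 -0.136 -0.03 1;0 0 -0.288 -0.311 -0.273 -0.03 1;0 0 -0.288 -0.311 -0.273 -0.03 1;0 0 -0.288 -0.311 -0.273 -0.03 1;0 0 -0.288 -0.311 -0.273 -0.03 1"

```text
time: 1.0
ee_pos: [0.3891, 0.2627, 0.2526]
eef_rot: [0.0, 1.0, 0.0, 0.0]
ft_force: [1.0, 0.6, 0.3]
width: 0.087
grip_force: 0.0
```

Call:
play_rows --increments "0 0 0 0 0 0 1;0 0 0 0 0 0 1"

```text
time: 1.2
ee_pos: [0.3887, 0.2641, 0.2525]
eef_rot: [0.002, 1.0, 0.0, -0.0]
ft_force: [0.2, 0.4, -0.6]
width: 0.0869
grip_force: 0.0
```

Run:
```python
from h import *
s=read_state();c=camera('wrist');np.save('pics/w1.npy',np.r_[s['ee_pos'],s['eef_rot']])
print(s['time'],s['ee_pos'],s['eef_rot'])
cv2.imwrite('pics/w1.png',c['color'][:,:,::-1])
```

```text
1.2 [0.38874085 0.26405449 0.25253286] [ 1.60277286e-03  9.99998675e-01  2.84034901e-04 -3.47037795e-05]
```

View pics/w1.png

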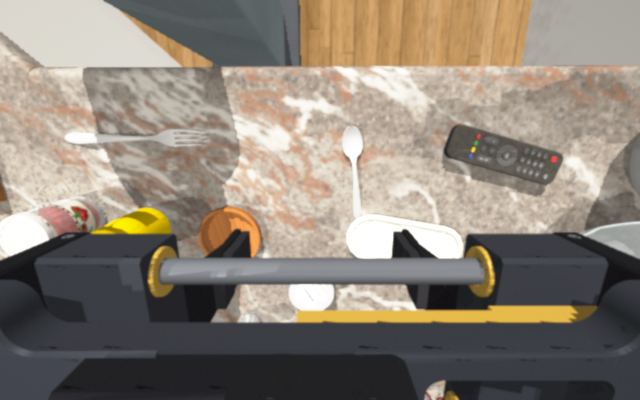

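The wrist view shows the spoon with bowl tip at (351,126) and handle end at (358,216). The big holder is at (230,234), partly hidden; the rest (left end (348,237), right end (462,245)) and the pot are at the edge of the gripper's shadow.

Run:
```python
from h import *
s=read_state();c=camera('wrist');t=camera('top')
for n,u,v,z in [('tip',351,125.5,.008),('bowlL',343.5,140,.01),('bowlR',360.5,140,.01),('end',358,216,.004),('big top',230,207.5,.016),('bigL',199.5,234,.016),('bigR',260.5,234,.016),('restL',347,237,.008),('restR',462,246,.008)]:
    print(n,ray(c,u,v,z,s).round(3))
for n,u,v,z in [('tip',207.2,261.7,.008),('end',205.3,214.6,.004),('restL',147.5,195,.007),('restR',211.8,207,.007)]:
    print(n,ray(t,u,v,z).round(3))
# rest mask in top image
im=t['color'].astype(int); x=im[180:225,140:220]
m=((x.min(2)>205)&(x.max(2)-x.min(2)<25)).astype(np.uint8)
n,l,st,ce=cv2.connectedComponentsWithStats(m); k=1+st[1:,4].argmax()
p=np.argwhere(l==k)[:,::-1]+[140,180]
P=np.array([ray(t,u,v,.008)[:2] for u,v in p]); r=cv2.minAreaRect(P.astype(np.float32)*1000); print('rest',r,len(p))
# wooden things
for nm,(a,b,e,f),z in [('big',(185,225,250,300),.016),('small',(130,170,345,390),.016),('tray',(212,265,385,465),.018)]:
    hsv=cv2.cvtColor(t['color'][a:b,e:f],cv2.COLOR_RGB2HSV)
    m=((hsv[...,0]<15)&(hsv[...,1]>150)).astype(np.uint8)
    n,l,st,ce=cv2.connectedComponentsWithStats(m);k=1+st[1:,4].argmax()
    P=np.array([ray(t,u+e,v+a,z)[:2] for v,u in np.argwhere(l==k)]);print(nm,cv2.minAreaRect(P.astype(np.float32)*1000),len(P))
```

```text
tip [0.318 0.306 0.008]
bowlL [0.338 0.296 0.01 ]
bowlR [0.338 0.32  0.01 ]
end [0.45  0.321 0.004]
big top [0.433 0.132 0.016]
bigL [0.474 0.083 0.016]
bigR [0.474 0.174 0.016]
restL [0.483 0.304 0.008]
restR [0.498 0.482 0.008]
tip [0.321 0.304 0.008]
end [0.452 0.315 0.004]
restL [0.509 0.48  0.007]
restR [0.473 0.297 0.007]
rest ((512.7989501953125, 363.3846435546875), (140.2076416015625, 43.17349624633789), 67.14649963378906) 481
big ((482.4413146972656, 122.33240509033203), (87.2824935913086, 88.00540161132812), 89.34082794189453) 823
small ((633.2452392578125, -143.3402557373047), (66.04680633544922, 68.65061950683594), 88.43214416503906) 455
tray ((378.00006103515625, -293.6040954589844), (98.49864196777344, 166.16561889648438), 1.2572060823440552) 2117
```

Call:
play_rows --increments "0 0 -0.1 0.004 0.048 0.08 1;0 0 -0.1 0.004 0.048 0.12 1;0 0 -0.1 0.004 0.048 0.16 1;0 0 -0.1 0.004 0.048 0.2 1;0 0 -0.1 0.004 0.048 0.23 0.7;0 0 -0.1 0.004 0.048 0.243 0.7;0 0 -0.1 0.004 0.048 0.248 0.7;0 0 -0.1 0.004 0.048 0.248 0.7"

```text
time: 2.15
ee_pos: [0.3848, 0.3137, 0.0054]
eef_rot: [-0.05, 0.999, 0.0, 0.0]
ft_force: [0.4, -0.3, 0.3]
width: 0.0647
grip_force: 0.0
```

Call:
play_rows --increments "0 0 0 0 0 0 0;0 0 0 0 0 0 0;0 0 0 0 0 0 0;0 0 0 0 0 0 0;0 0 0 0 0 0 0;0 0 0 0 0 0 0;0 0 0 0 0 0 0" --grip_force 15

```text
time: 2.85
ee_pos: [0.3845, 0.3127, 0.0045]
eef_rot: [-0.05, 0.999, 0.0, -0.0]
ft_force: [-1.2, -0.9, 1.9]
width: 0.0208
grip_force: 14.9
```

Call:
play_rows --increments "0 0 0 0 0 -0.03 0;0 0 -0.15 0 0 -0.09 0;0 0 -0.3 -0.06 0.03 -0.09 0;0 0 -0.45 -0.115 0.065 -0.09 0;0 0 -0.6 -0.115 0.065 -0.09 0;0 0 -0.75 -0.115 0.065 -0.09 0;0 0 -0.9 -0.115 0.065 -0.09 0;0 0 -1.05 -0.115 0.065 -0.09 0"

```text
time: 3.65
ee_pos: [0.4924, 0.3887, 0.0939]
eef_rot: [-0.546, 0.838, -0.0, -0.0]
ft_force: [0.2, -0.1, -0.5]
width: 0.021
grip_force: 15.0
```

Call:
play_rows --increments "0 0 -0.15 0 0 0 0;0 0 -0.23 0 0 0 0;0 0 -0.23 0 0 0 0"

```text
time: 3.95
ee_pos: [0.4924, 0.3886, 0.0941]
eef_rot: [-0.637, 0.771, 0.0, -0.0]
ft_force: [-0.0, -0.3, -0.3]
width: 0.0208
grip_force: 15.0
```

Run:
```python
from h import *
s=read_state();c=camera('wrist');t=camera('top');d=camera('side')
print(s['time'],s['ee_pos'],s['eef_rot'],s['width'],s['joint_positions'].round(2) if hasattr(s['joint_positions'],'round') else s['joint_positions'])
a=cv2.resize(c['color'][140:340,130:510],(800,421))
cv2.imwrite('pics/w2.png',a[:,:,::-1])
```

```text
3.95 [0.49243162 0.38856266 0.09414823] [-6.36578227e-01  7.71212099e-01  8.91611889e-05 -2.26955085e-04] 0.02076497286908744 [-0.72  0.43 -0.02  1.6   0.01  1.11  2.2 ]
```

View pics/w2.png

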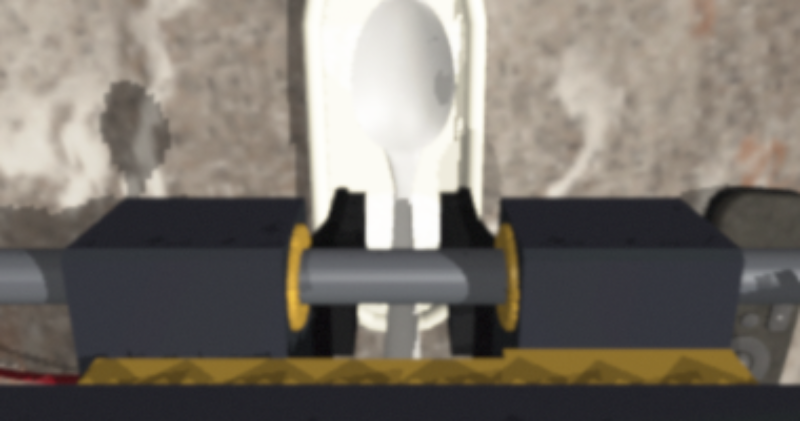

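The spoon is held, bowl towards the camera, and aligned with the rest beneath it: sides at crop columns 305–485, spoon at 403. Lowering it now.

Call:
play_rows --increments "0 0 0 0 0 0.045 0;0 0 0 0 0 0.07 0;0 0 0 0 0 0.08 0;0 0 0 0 0 0.085 0;0 0 0 0 0 0.085 0;0 0 0 0 0 0.085 0.29;0 0 0 0 0 0.085 0.29;0 0 0 0 0 0.085 0.29"

```text
time: 4.9
ee_pos: [0.4929, 0.3892, 0.0104]
eef_rot: [-0.636, 0.772, 0.0, 0.001]
ft_force: [-0.4, -0.4, -0.7]
width: 0.0251
grip_force: 0.0
```

Call:
play_rows --increments "0 0 0 0 0 -0.02 0.3;0 0 0 0 0 -0.05 1;0 0 0 0 0 -0.1 1;0 0 0 0 0 -0.15 1;0 0 0.15 0 0 -0.15 1;0 0 0.15 0 0 -0.15 1"

```text
time: 5.5
ee_pos: [0.4931, 0.3893, 0.1615]
eef_rot: [-0.575, 0.818, 0.0, 0.002]
ft_force: [-0.2, 0.0, -0.6]
width: 0.0581
grip_force: 0.0
```

Run:
```python
from h import *
s=read_state();c=camera('wrist');t=camera('top')
print(s['time'],s['ee_pos'],s['eef_rot'])
cv2.imwrite('pics/t3.png',t['color'][:,:,::-1])
cv2.imwrite('pics/w3.png',c['color'][:,:,::-1])
```

```text
5.5 [0.49307071 0.38932897 0.16146582] [-5.75459115e-01  8.17828709e-01  2.39821695e-04  1.71816849e-03]
```

View pics/w3.png

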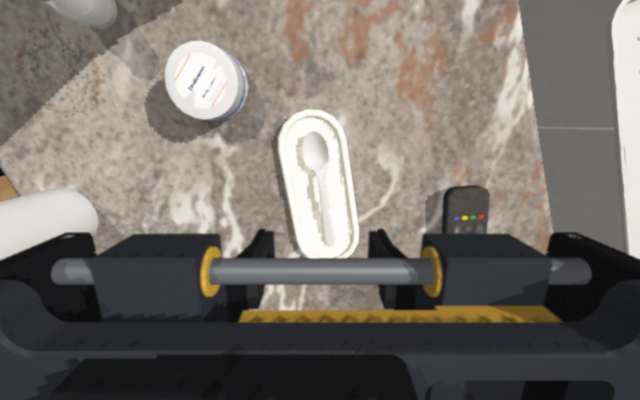

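The spoon lies flat and centred in the rest (bowl tip (313,130), handle end (329,245)). Next, a half turn and a view of the shaker.

Call:
play_rows --increments "0 0 0.15 0.04 -0.03 -0.1 1;0 0 0.3 0.08 -0.06 -0.1 1;0 0 0.45 0.12 -0.09 -0.1 1;0 0 0.6 0.16 -0.12 -0.1 1;0 0 0.75 0.2 -0.15 -0.1 1;0 0 0.9 0.24 -0.175 -0.1 1;0 0 1.05 0.28 -0.2 -0.1 1;0 0 1.2 0.311 -0.225 -0.1 1"

```text
time: 6.4
ee_pos: [0.5931, 0.0408, 0.2581]
eef_rot: [-0.013, 1.0, -0.0, -0.001]
ft_force: [-0.4, 0.3, 0.1]
width: 0.0869
grip_force: 0.0
```

Call:
play_rows --increments "0 0 0.15 0 0 0 1;0 0 0.3 0 0 0 1;0 0 0.45 0 0 0 1;0 0 0.6 0 0 0 1;0 0 0.75 0 0 0 1;0 0 0.9 0 0 0 1;0 0 1.05 0 0 0 1;0 0 1.2 0 0 0 1"

```text
time: 7.2
ee_pos: [0.5929, 0.0429, 0.2577]
eef_rot: [0.554, 0.833, -0.001, -0.001]
ft_force: [-0.4, 0.2, 0.8]
width: 0.0869
grip_force: 0.0
```

Call:
play_rows --increments "0 0 0.15 0 0 0 1;0 0 0.3 0 0 0 1;0 0 0.39 0 0 0 1;0 0 0.39 0 0 0 1"

```text
time: 7.6
ee_pos: [0.593, 0.0429, 0.2578]
eef_rot: [0.703, 0.711, -0.001, -0.001]
ft_force: [0.4, 0.4, 0.0]
width: 0.0868
grip_force: 0.0
```

Run:
```python
from h import *
s=read_state();c=camera('wrist')
print(s['time'],s['ee_pos'],s['eef_rot'],np.round(s['joint_positions'],2))
cv2.imwrite('pics/w4.png',c['color'][:,:,::-1])
```

```text
7.6 [0.59299991 0.0429248  0.25780683] [ 7.02946356e-01  7.11241679e-01 -1.17900491e-03 -5.52140337e-04] [-0.59  0.27  0.55  1.52 -0.14  1.4  -0.03]
```

View pics/w4.png

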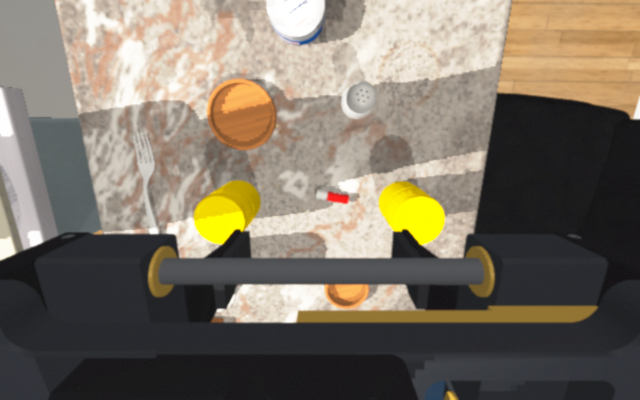

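Shaker cap sits at (362,95) with its body at (357,101). The big stand's rim is centred at (242,114), the pot at (297,18), and the small stand is half hidden at (346,291).

Run:
```python
from h import *
s=read_state();c=camera('wrist')
for n,u,v,z in [('cap',362,95,.085),('cap66',361,97,.066),('bodyL',341,104,.03),('base',357,103,.01),('bigL',207.5,114,.016),('bigR',277,114,.016),('bigT',242,79,.016),('bigB',242,150,.016),('yelR',412,221,.094),('yelL',226,218,.094),('smallL',324,290,.016),('smallR',368,290,.016),('smB',346,308,.016)]:
    print(n,ray(c,u,v,z,s).round(3))
cv2.imwrite('pics/w4c.png',cv2.resize(c['color'][70:130,310:400,::-1],None,fx=6,fy=6,interpolation=cv2.INTER_CUBIC))
```

```text
cap [0.636 0.145 0.085]
cap66 [0.638 0.145 0.066]
bodyL [0.617 0.139 0.03 ]
base [0.64  0.142 0.01 ]
bigL [0.438 0.124 0.016]
bigR [0.532 0.126 0.016]
bigT [0.487 0.169 0.016]
bigB [0.481 0.077 0.016]
yelR [0.703 0.003 0.094]
yelL [0.479 0.003 0.094]
smallL [ 0.6   -0.143  0.016]
smallR [ 0.671 -0.142  0.016]
smB [ 0.637 -0.176  0.016]
```

View pics/w4c.png

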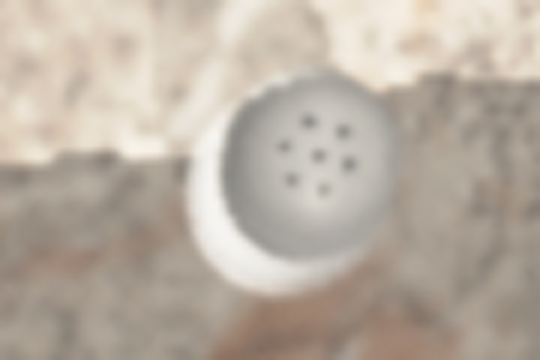

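Call:
play_rows --increments "0 0 0 0.04 0.02 0.01 1;0 0 0 0.08 0.035 0.04 1;0 0 0 0.0975 0.044 0.08 1;0 0 0 0.0975 0.044 0.125 1;0 0 0 0.0975 0.044 0.165 1;0 0 0 0.0975 0.044 0.2 1;0 0 0 0.0975 0.044 0.22 1;0 0 0 0.0975 0.044 0.228 1"

```text
time: 8.5
ee_pos: [0.6348, 0.1405, 0.0283]
eef_rot: [0.702, 0.712, -0.002, -0.001]
ft_force: [0.6, 0.1, -0.1]
width: 0.0868
grip_force: 0.0
```

Call:
play_rows --increments "0 0 0 0 0 0 0.8;0 0 0 0 0 0 0.65;0 0 0 0 0 0 0.5;0 0 0 0 0 0 0.4;0 0 0 0 0 0 0.3;0 0 0 0 0 0 0.3;0 0 0 0 0 0 0.3" --grip_force 15

```text
time: 9.2
ee_pos: [0.6373, 0.141, 0.0319]
eef_rot: [0.704, 0.711, 0.001, 0.0]
ft_force: [1.3, 0.9, 1.4]
width: 0.0408
grip_force: 14.9
```

Call:
play_rows --increments "0 0 0 0 0 -0.03 0.3;0 0 0 0 0 -0.07 0.3;0 0 0 0 0 -0.11 0.3;0 0 0 -0.03 0 -0.13 0.3;0 0 0 -0.07 0 -0.13 0.3;0 0 0 -0.11 0 -0.13 0.3;0 0 0 -0.15 0 -0.13 0.3;0 0 0 -0.19 0 -0.13 0.3"

```text
time: 10.0
ee_pos: [0.6381, -0.0506, 0.1612]
eef_rot: [0.703, 0.711, -0.0, -0.0]
ft_force: [0.8, 0.6, -1.1]
width: 0.0409
grip_force: 14.8
```

Call:
play_rows --increments "0 0 0 -0.04 0 0 0.3;0 0 0 -0.07 0 0 0.3;0 0 0 -0.085 0 0 0.3;0 0 0 -0.093 0 0 0.3;0 0 0 -0.093 0 0 0.3;0 0 0 -0.093 0 0 0.3"

```text
time: 10.6
ee_pos: [0.6398, -0.1399, 0.161]
eef_rot: [0.703, 0.711, 0.0, -0.0]
ft_force: [-0.7, 0.0, -1.0]
width: 0.0407
grip_force: 14.8
```

Run:
```python
from h import *
s=read_state();c=camera('wrist');t=camera('top');d=camera('side')
print(s['time'],s['ee_pos'],s['eef_rot'],s['width'],s['ft_force'])
a=cv2.resize(c['color'][180:330,200:440],(640,400));b=cv2.resize(d['color'][130:230,230:330],(400,400),interpolation=cv2.INTER_CUBIC)
b=cv2.resize(d['color'][110:210,240:340],(400,400),interpolation=cv2.INTER_CUBIC)
cv2.imwrite('pics/w5.png',cv2.resize(np.hstack([a,b])[:,:,::-1],(800,308)))
```

```text
10.6 [ 0.6397779  -0.13993831  0.16103267] [ 7.02774083e-01  7.11412859e-01  3.17848947e-04 -4.80387025e-04] 0.04069594542654677 [-0.68182753  0.03539744 -1.0173192 ]
```

View pics/w5.png

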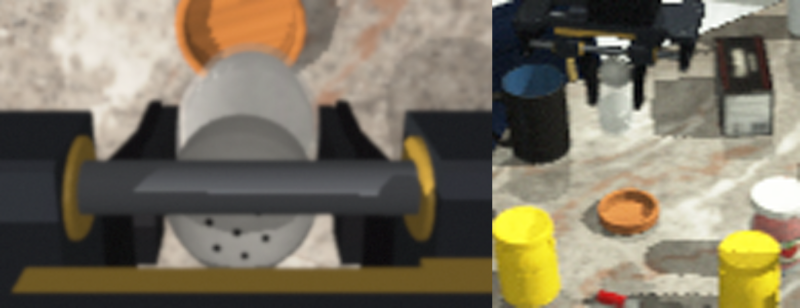

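The shaker is upright between the fingers, about 4 mm towards the camera from centre. The small stand is below, with its rim visible at crop (242,20). Placing it.

Call:
play_rows --increments "0 0 0 -0.006 -0.0035 0.03 0.3;0 0 0 -0.006 -0.0035 0.07 0.3;0 0 0 -0.006 -0.0035 0.1 0.3;0 0 0 -0.006 -0.0035 0.115 0.3;0 0 0 -0.006 -0.0035 0.122 0.3;0 0 0 -0.006 -0.0035 0.124 0.3;0 0 0 -0.006 -0.0035 0.124 0.3"

```text
time: 11.45
ee_pos: [0.6368, -0.1482, 0.0385]
eef_rot: [0.704, 0.711, 0.001, 0.001]
ft_force: [-0.8, 0.2, -1.1]
width: 0.0409
grip_force: 14.8
```

Call:
play_rows --increments "0 0 0 0 0 0 0.5;0 0 0 0 0 0 0.6;0 0 0 0 0 0 0.8;0 0 0 0 0 -0.01 0.95;0 0 0 0 0 -0.04 0.95;0 0 0 0 0 -0.08 0.95;0 0 0 0 0 -0.12 1;0 0 0 0 0 -0.16 1"

```text
time: 12.25
ee_pos: [0.6358, -0.1483, 0.2]
eef_rot: [0.704, 0.711, 0.0, 0.0]
ft_force: [0.4, -0.6, -0.7]
width: 0.0854
grip_force: 0.0
```

Call:
play_rows --increments "0 0 0 -0.04 -0.02 0 1;0 0 0 -0.08 -0.04 0 1;0 0 0 -0.12 -0.07 0 1;0 0 0 -0.13 -0.11 0 1;0 0 0 -0.13 -0.15 0 1;0 0 0 -0.13 -0.15 0 1;0 0 0 -0.13 -0.15 0 1"

```text
time: 12.95
ee_pos: [0.4871, -0.2798, 0.1985]
eef_rot: [0.704, 0.71, 0.001, 0.0]
ft_force: [0.2, 1.0, -0.1]
width: 0.0872
grip_force: 0.0
```

Run:
```python
from h import *
s=read_state();c=camera('wrist')
print(s['time'],s['ee_pos'],s['eef_rot'],np.round(s['joint_positions'],2))
cv2.imwrite('pics/w6.png',c['color'][:,:,::-1])
```

```text
12.95 [ 0.4870912  -0.27975866  0.19847199] [7.03884549e-01 7.10313465e-01 1.03610242e-03 4.99407118e-04] [-0.13  0.23  0.67  1.7  -0.15  1.26  0.58]
```

View pics/w6.png

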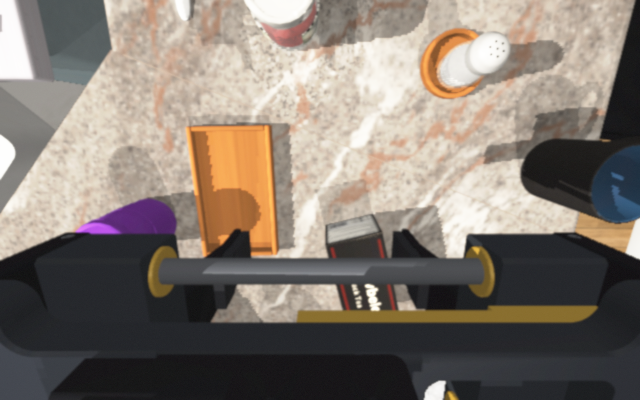

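The shaker stands inside its holder (ring centre ~(455,63)). The tray is at (195,125)–(275,255) and the carton's end at (327,225)–(378,215). The jar is cut off at the top, so I'm moving to see it and will fit its lid numerically.

Call:
play_rows --increments "0 0 0 0.04 -0.02 -0.03 1;0 0 0 0.08 -0.037 -0.06 1;0 0 0 0.08 -0.037 -0.06 1;0 0 0 0.08 -0.037 -0.06 1"

```text
time: 13.4
ee_pos: [0.451, -0.1987, 0.2587]
eef_rot: [0.702, 0.712, 0.001, 0.001]
ft_force: [0.7, -0.4, 0.3]
width: 0.0869
grip_force: 0.0
```

Run:
```python
from h import *
s=read_state();c=camera('wrist');np.save('pics/w7.npy',c['color'])
print(s['time'],s['ee_pos'],s['eef_rot'])
im=c['color'];cv2.imwrite('pics/w7.png',im[:,:,::-1])
def pix(p):
    T=np.eye(4);T[:3,:3]=R.from_quat(s['eef_rot']).as_matrix();T[:3,3]=s['ee_pos']
    q=np.linalg.inv(T@np.array(c['mount']))@[*p,1];return c['cx']+c['fx']*q[0]/q[2],c['cy']+c['fy']*q[1]/q[2]
print('jar pred',pix((.45,-.098,.094)),'shaker ring',pix((.636,-.142,.016)))
hsv=cv2.cvtColor(im,cv2.COLOR_RGB2HSV)
m=((hsv[...,1]<25)&(hsv[...,2]>190)).astype(np.uint8);m=cv2.morphologyEx(m,cv2.MORPH_OPEN,np.ones((5,5)))
n,l,st,ce=cv2.connectedComponentsWithStats(m)
for i in range(1,n):
    if st[i,4]>150: print(st[i],ce[i].round(1),ray(c,*ce[i],.094,s).round(4))
```

```text
13.4 [ 0.45095841 -0.19868075  0.25866857] [0.70231736 0.71186238 0.00112583 0.00100351]
jar pred (np.float64(320.8754642281693), np.float64(95.46957198543343)) shaker ring (np.float64(454.82176473158336), np.float64(136.47592367384453))
[224  44  18  57 603] [234.1  71.6] [ 0.3583 -0.0756  0.094 ]
[   0   65  111  194 9134] [ 41.9 162. ] [ 0.1327 -0.1736  0.094 ]
[ 293   65   58   61 2749] [321.2  94.9] [ 0.4504 -0.0975  0.094 ]
[443 130  20  26 399] [453.4 142.3] [ 0.5993 -0.1455  0.094 ]
[463 132  25  21 456] [475.4 142.1] [ 0.624  -0.1449  0.094 ]
[384 138  26  30 382] [396.5 152.1] [ 0.5364 -0.1572  0.094 ]
[369 175  18  23 222] [377.6 187. ] [ 0.5176 -0.1978  0.094 ]
[621 195  19  63 708] [632.8 231.9] [ 0.8336 -0.2499  0.094 ]
[425 382  19  18 265] [435.  391.5] [ 0.6212 -0.5004  0.094 ]
```

View pics/w7.png

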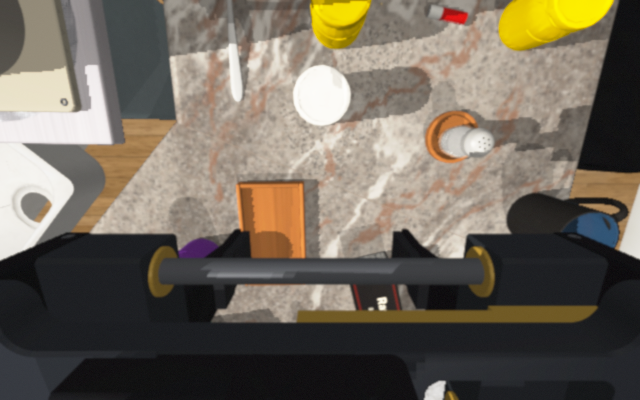

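The jar lid fits at (321,95), world (0.450,-0.098), which agrees with the top view. The shaker is upright in its ring. Grasping the jar.

Call:
play_rows --increments "0 0 0 0.04 0 0.01 1;0 0 0 0.08 0.001 0.03 1;0 0 0 0.101 0.001 0.07 1;0 0 0 0.101 0.001 0.11 1;0 0 0 0.101 0.001 0.15 1;0 0 0 0.101 0.001 0.19 1;0 0 0 0.101 0.001 0.215 1;0 0 0 0.101 0.001 0.223 1"

```text
time: 14.25
ee_pos: [0.4474, -0.1003, 0.0309]
eef_rot: [0.704, 0.71, -0.003, -0.002]
ft_force: [-0.0, -0.1, 0.3]
width: 0.0867
grip_force: 0.0
```

Call:
play_rows --increments "0 0 0 0 0 0 0.85;0 0 0 0 0 0 0.75;0 0 0 0 0 0 0.65;0 0 0 0 0 0 0.55;0 0 0 0 0 0 0.55;0 0 0 0 0 0 0.55" --grip_force 30

```text
time: 14.85
ee_pos: [0.4506, -0.099, 0.0354]
eef_rot: [0.704, 0.711, 0.001, 0.001]
ft_force: [1.4, -0.5, 6.8]
width: 0.0625
grip_force: 29.9
```

Call:
play_rows --increments "0 0 0 0 0 -0.02 0.5;0 0 0 0 0 -0.05 0.5;0 0 0 0 0 -0.09 0.5;0 0 0 0 0 -0.13 0.5;0 0 0 0 0 -0.13 0.5;0 0 0 0.03 0.01 -0.13 0.5;0 0 0 0.06 0.02 -0.13 0.5;0 0 0 0.1 0.034 -0.13 0.5"

```text
time: 15.65
ee_pos: [0.4818, 0.0012, 0.1636]
eef_rot: [0.704, 0.71, -0.0, -0.0]
ft_force: [1.1, 0.4, -4.4]
width: 0.0619
grip_force: 29.9
```

Call:
play_rows --increments "0 0 0 0.04 0.001 0 0.5;0 0 0 0.08 0.002 0 0.5;0 0 0 0.11 0.003 0 0.5;0 0 0 0.121 0.0035 0 0.5;0 0 0 0.121 0.0035 0 0.5;0 0 0 0.121 0.0035 0.03 0.5;0 0 0 0.121 0.0035 0.06 0.5;0 0 0 0.121 0.0035 0.085 0.5"

```text
time: 16.45
ee_pos: [0.4842, 0.1201, 0.0776]
eef_rot: [0.704, 0.71, -0.001, -0.0]
ft_force: [-0.2, -0.4, -3.7]
width: 0.0622
grip_force: 29.9
```

Call:
play_rows --increments "0 0 0 0 0 0.015 0.5;0 0 0 0 0 0.027 0.5;0 0 0 0 0 0.034 0.5;0 0 0 0 0 0.038 0.5;0 0 0 0 0 0.038 0.5;0 0 0 0 0 0.038 0.5"

```text
time: 17.05
ee_pos: [0.4852, 0.1224, 0.0419]
eef_rot: [0.704, 0.711, 0.0, 0.0]
ft_force: [0.7, -0.1, -3.9]
width: 0.0621
grip_force: 29.9
```

Call:
play_rows --increments "0 0 0 0 0 0.0015 0.5;0 0 0 0 0 0.0015 0.5;0 0 0 0 0 0.0015 0.5"

```text
time: 17.35
ee_pos: [0.4853, 0.1226, 0.0404]
eef_rot: [0.704, 0.711, 0.001, 0.0]
ft_force: [1.0, 0.0, 1.6]
width: 0.0622
grip_force: 29.9
```

Call:
play_rows --increments "0 0 0 0 0 0 0.78;0 0 0 0 0 0 0.85;0 0 0 0 0 0 0.9;0 0 0 0 0 -0.01 0.98;0 0 0 0 0 -0.04 1;0 0 0 0 0 -0.08 1;0 0 0 0 0 -0.12 1;0 0 0 0 0 -0.16 1"

```text
time: 18.15
ee_pos: [0.4845, 0.1221, 0.2022]
eef_rot: [0.704, 0.711, 0.0, 0.0]
ft_force: [0.4, 0.4, -0.4]
width: 0.0869
grip_force: 0.0
```

Call:
play_rows --increments "0 0 0 -0.05 0 -0.03 1;0 0 0 -0.1 0 -0.06 1;0 0 0 -0.15 0 -0.09 1;0 0 0 -0.195 0.01 -0.1 1;0 0 0 -0.24 0.02 -0.1 1;0 0 0 -0.29 0.03 -0.1 1;0 0 0 -0.335 0.04 -0.1 1;0 0 0 -0.38 0.045 -0.1 1"

```text
time: 18.95
ee_pos: [0.5327, -0.2504, 0.3008]
eef_rot: [0.703, 0.711, 0.001, 0.0]
ft_force: [0.5, 0.1, -0.2]
width: 0.0871
grip_force: 0.0
```

Call:
play_rows --increments "0 0 0 -0.05 0 0 1;0 0 0 -0.1 0 0 1;0 0 0 -0.14 0 0 1;0 0 0 -0.15 0 0 1;0 0 0 -0.15 0 0 1;0 0 0 -0.15 0 0 1"

```text
time: 19.55
ee_pos: [0.5344, -0.3975, 0.3001]
eef_rot: [0.703, 0.711, 0.001, -0.0]
ft_force: [-0.3, 1.0, 0.2]
width: 0.0871
grip_force: 0.0
```

Run:
```python
from h import *
s=read_state();c=camera('wrist');t=camera('top');np.save('pics/t8.npy',t['color'])
print(s['time'],s['ee_pos'],s['eef_rot'],np.round(s['joint_positions'],2))
a=c['color'][:,120:520][60:340]; 
b=cv2.resize(t['color'][115:225,225:385],(560,385),interpolation=cv2.INTER_CUBIC)
cv2.imwrite('pics/w8.png',cv2.resize(a,(800,560),interpolation=cv2.INTER_CUBIC)[:,:,::-1])
im=t['color'];hsv=cv2.cvtColor(im,cv2.COLOR_RGB2HSV)
m=((hsv[...,1]<25)&(hsv[...,2]>190)).astype(np.uint8)
n,l,st,ce=cv2.connectedComponentsWithStats(m[185:225,250:300])
for i in range(1,n):
    if st[i,4]>20: u,v=ce[i]+[250,185];print(st[i],u,v,ray(t,u,v,.099).round(4))
```

```text
19.55 [ 0.53437777 -0.39749668  0.30006291] [ 7.03154557e-01  7.11036843e-01  5.02874958e-04 -1.55153699e-04] [ 0.09  0.47  0.73  1.24 -0.3   1.54  0.78]
[  9   0  23  24 433] 270.21016166281754 196.70207852193997 [0.484  0.1223 0.099 ]
```

View pics/w8.png

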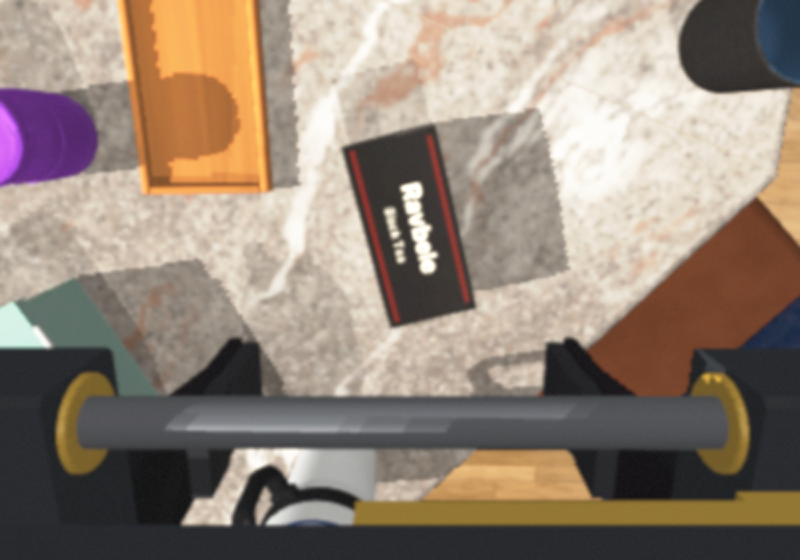

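The jar is centred in its stand at (0.484,0.122). The carton's top corners in this crop are (344,149), (436,126), (474,305) and (392,326). The tray's near corners are (147,193) and (270,191), and the purple jar's right edge is ~(97,140).

Run:
```python
from h import *
s=read_state();c=camera('wrist')
f=lambda x,y,z:ray(c,120+x/2,60+y/2,z,s)
P=np.array([f(x,y,.0675) for x,y in [(344,149),(436,126),(474,305),(392,326)]]);print(P.round(4),P.mean(0))
print([np.linalg.norm(P[i]-P[(i+1)%4]).round(4) for i in range(4)])
e=(P[1]+P[0])/2-(P[2]+P[3])/2;print('yaw from +y (ccw)',np.degrees(np.arctan2(-e[0],e[1])))
for n,x,y,z in [('trayNL',147,193,.018),('trayNR',270,191,.018),('tray left at y0',121,0,.018),('tray R y0',260,0,.018),('purpleR',97,140,.03),('purpleR',97,140,.06),('purp top',20,140,.094),('purpB',50,180,.05)]: print(n,f(x,y,z).round(4))
```

```text
[[ 0.4952 -0.3398  0.0675]
 [ 0.5567 -0.3242  0.0675]
 [ 0.5877 -0.4487  0.0675]
 [ 0.5285 -0.4656  0.0675]] [ 0.54202788 -0.39456612  0.0675    ]
[np.float64(0.0635), np.float64(0.1284), np.float64(0.0616), np.float64(0.1301)]
yaw from +y (ccw) 14.416937893754648
trayNL [ 0.3375 -0.3767  0.018 ]
trayNR [ 0.4327 -0.374   0.018 ]
tray left at y0 [ 0.3334 -0.2406  0.018 ]
tray R y0 [ 0.4321 -0.2394  0.018 ]
purpleR [ 0.3102 -0.3371  0.03  ]
purpleR [ 0.3257 -0.3362  0.06  ]
purp top [ 0.2952 -0.3359  0.094 ]
purpB [ 0.2834 -0.3646  0.05  ]
```

Call:
play_rows --increments "0 0 -0.12 0.004 0.0055 0.04 1;0 0 -0.24 0.004 0.0055 0.08 1;0 0 -0.24 0.004 0.0055 0.12 1;0 0 -0.24 0.004 0.0055 0.16 1;0 0 -0.24 0.004 0.0055 0.19 1;0 0 -0.24 0.004 0.0055 0.19 1"

```text
time: 20.3
ee_pos: [0.5381, -0.3915, 0.1058]
eef_rot: [0.613, 0.79, -0.0, -0.003]
ft_force: [0.2, 0.5, -0.1]
width: 0.087
grip_force: 0.0
```

Run:
```python
from h import *
s=read_state();c=camera('wrist')
print(s['time'],s['ee_pos'],s['eef_rot'],np.round(s['joint_positions'],2))
cv2.imwrite('pics/w9.png',cv2.resize(c['color'][60:310,140:500],(800,556),interpolation=cv2.INTER_CUBIC)[:,:,::-1])
```

```text
20.3 [ 0.5380852  -0.39153159  0.10576859] [ 6.12627475e-01  7.90364226e-01 -1.11304164e-05 -3.45919435e-03] [ 0.12  0.57  0.62  1.5  -0.35  1.19  1.05]
```

View pics/w9.png

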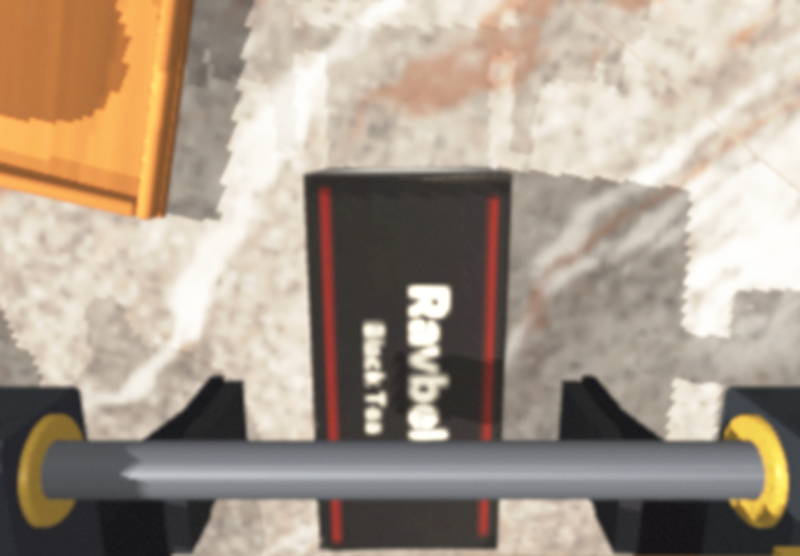

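The carton is centred and square between the fingers (edges at crop columns 305 and 512, fingers 245 and 560); a 2 mm trim is enough. Grasping.

Call:
play_rows --increments "0 0 0 -0.004 0.002 0.02 1;0 0 0 -0.004 0.002 0.045 1;0 0 0 -0.004 0.002 0.062 1;0 0 0 -0.004 0.002 0.068 1;0 0 0 -0.004 0.002 0.068 1"

```text
time: 20.85
ee_pos: [0.5423, -0.398, 0.0417]
eef_rot: [0.613, 0.79, -0.0, -0.0]
ft_force: [0.3, -0.3, -0.2]
width: 0.0875
grip_force: 0.0
```

Call:
play_rows --increments "0 0 0 0 0 0 0.9;0 0 0 0 0 0 0.82;0 0 0 0 0 0 0.74;0 0 0 0 0 0 0.66;0 0 0 0 0 0 0.6;0 0 0 0 0 0 0.6;0 0 0 0 0 0 0.6" --grip_force 25

```text
time: 21.55
ee_pos: [0.5426, -0.3984, 0.0425]
eef_rot: [0.613, 0.79, 0.0, 0.0]
ft_force: [-1.2, 0.7, 6.1]
width: 0.0682
grip_force: 25.0
```

Call:
play_rows --increments "0 0 0 0 0 -0.03 0.6;0 0 0 0 0 -0.06 0.6;0 0 0 0 0 -0.06 0.6"

```text
time: 21.85
ee_pos: [0.5438, -0.3997, 0.1059]
eef_rot: [0.614, 0.79, 0.0, 0.003]
ft_force: [0.8, 0.1, -1.4]
width: 0.0684
grip_force: 25.0
```

Call:
play_rows --increments "0 0 0 0.02 -0.02 -0.035 0.6;0 0 0 0.04 -0.04 -0.05 0.6;0 0 0.06 0.065 -0.065 -0.05 0.6;0 0 0.12 0.09 -0.09 -0.05 0.6;0 0 0.18 0.12 -0.115 -0.05 0.6;0 0 0.234 0.141 -0.133 -0.05 0.6;0 0 0.234 0.141 -0.133 -0.05 0.6;0 0 0.234 0.141 -0.133 -0.05 0.6"

```text
time: 22.65
ee_pos: [0.3787, -0.2939, 0.1517]
eef_rot: [0.701, 0.713, 0.001, 0.0]
ft_force: [0.0, -0.8, -0.4]
width: 0.0684
grip_force: 25.0
```

Run:
```python
from h import *
s=read_state();c=camera('wrist')
print(s['time'],s['ee_pos'],s['eef_rot'],s['width'])
cv2.imwrite('pics/w10.png',cv2.resize(c['color'][30:310,120:520],(800,560),interpolation=cv2.INTER_CUBIC)[:,:,::-1])
```

```text
22.65 [ 0.37865518 -0.29391913  0.15174005] [7.00989064e-01 7.13171648e-01 7.21022183e-04 1.12573223e-04] 0.0683695979689919
```

View pics/w10.png

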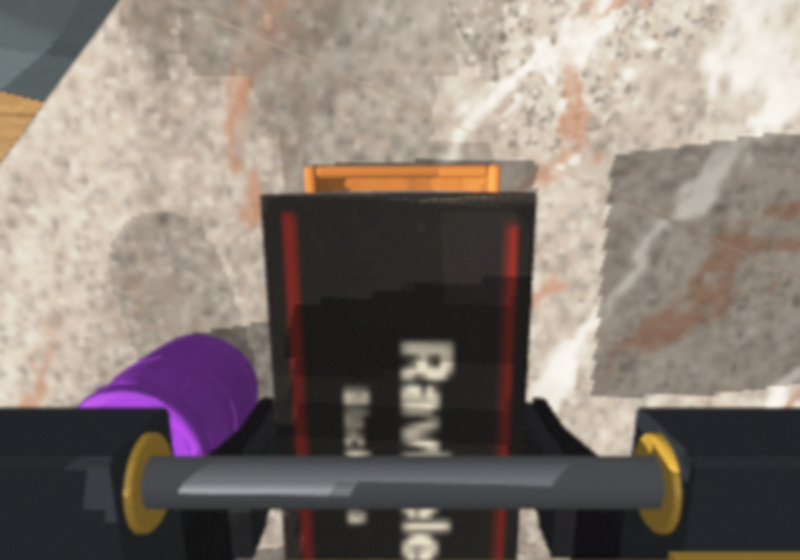

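The carton lines up with the tray: tray end at crop (304–500,165), carton end at (262–535,196), offsets of 2 mm or less. Lowering.

Call:
play_rows --increments "0 0 0 -0.001 0.0005 0.03 0.6;0 0 0 -0.001 0.0005 0.06 0.6;0 0 0 -0.001 0.0005 0.08 0.6;0 0 0 -0.001 0.0005 0.092 0.6;0 0 0 -0.001 0.0005 0.1 0.6;0 0 0 -0.001 0.0005 0.102 0.6;0 0 0 -0.001 0.0005 0.102 0.6;0 0 0 -0.001 0.0005 0.102 0.6"

```text
time: 23.5
ee_pos: [0.3796, -0.2958, 0.0505]
eef_rot: [0.701, 0.713, 0.0, 0.001]
ft_force: [0.3, -0.1, -1.4]
width: 0.0687
grip_force: 25.0
```

Call:
play_rows --increments "0 0 0 0 0 0.001 0.6;0 0 0 0 0 0.002 0.6;0 0 0 0 0 0.002 0.6;0 0 0 0 0 0.002 0.6"

```text
time: 23.9
ee_pos: [0.3795, -0.2955, 0.0484]
eef_rot: [0.701, 0.713, 0.0, 0.0]
ft_force: [-0.9, 1.1, 5.8]
width: 0.0684
grip_force: 25.0
```

Call:
play_rows --increments "0 0 0 0 0 0 0.83;0 0 0 0 0 0 0.88;0 0 0 0 0 0 0.9;0 0 0 0 0 -0.01 0.9;0 0 0 0 0 -0.04 0.9;0 0 0 0 0 -0.08 0.9;0 0 0 0 0 -0.12 1;0 0 0 0 0 -0.16 1"

```text
time: 24.7
ee_pos: [0.3785, -0.2957, 0.2101]
eef_rot: [0.702, 0.712, 0.0, 0.0]
ft_force: [1.5, -0.4, 0.1]
width: 0.085
grip_force: 0.0
```

Call:
play_rows --increments "0 0 0 0.01 0.01 -0.04 1;0 0 0 0.01 0.05 -0.08 1;0 0 0 0.01 0.1 -0.1 1;0 0 0 0 0.13 -0.1 1;0 0 0 0 0.13 -0.1 1;0 0 0 0 0.13 -0.1 1;0 0 0 0 0.13 -0.1 1"

```text
time: 25.4
ee_pos: [0.5078, -0.294, 0.3083]
eef_rot: [0.702, 0.712, 0.0, 0.0]
ft_force: [0.2, -0.3, 1.3]
width: 0.0872
grip_force: 0.0
```

Run:
```python
from h import *
s=read_state();c=camera('wrist');t=camera('top')
print(s['time'],s['ee_pos'],s['eef_rot'],s['ft_force'])
w=c['color']; d=t['color']
def comp(m,off,cam,z,mn=40):
    n,l,st,ce=cv2.connectedComponentsWithStats(m.astype(np.uint8))
    for i in range(1,n):
        if st[i,4]>mn:
            P=np.array([ray(cam,u+off[0],v+off[1],z,s)[:2]*1000 for v,u in np.argwhere(l==i)],np.float32)
            r=cv2.minAreaRect(P);print('  ',st[i,4],np.round(r[0]),np.round(r[1]),round(r[2],1))
# carton: dark in top view
x=d[205:260,385:470];print('carton top');comp(x.max(2)<70,(385,205),t,.0735)
x=w[20:235,150:320];print('carton wrist');comp(x.max(2)<70,(150,20),c,.0735,500)
h=cv2.cvtColor(d,cv2.COLOR_RGB2HSV)
print('jar lid');comp(((h[...,1]<25)&(h[...,2]>190))[185:225,250:300],(250,185),t,.099)
print('pot');comp(((h[...,1]<40)&(h[...,2]>170))[155:195,208:248],(208,155),t,.041)
print('shaker');comp(((h[...,1]<40)&(h[...,2]>90)&(h[...,0]>=0))[125:165,345:390],(345,125),t,.06,8)
print('tray');comp(((h[...,0]<15)&(h[...,1]>150))[212:265,385:470],(385,212),t,.018)
```

```text
25.4 [ 0.50780004 -0.29402114  0.3083335 ] [7.02047606e-01 7.12130004e-01 8.83835133e-05 8.91670783e-05] [ 0.18391718 -0.33671164  1.27164982]
carton top
   287 [ 376. -250.] [55. 60.] 89.3
carton wrist
   2977 [ 386. -291.] [ 78. 130.] 0.8
jar lid
   382 [485. 127.] [61. 50.] 0.3
pot
   651 [565. 263.] [115.  70.] 66.2
shaker
   86 [634. -88.] [21. 75.] 83.5
   206 [ 635. -148.] [36. 54.] 74.5
   13 [ 597. -189.] [ 8. 14.] 87.7
   26 [ 580. -139.] [47.  3.] 89.3
tray
   359 [ 377. -257.] [93. 96.] 89.3
```

Run:
```python
from h import *
s=read_state();c=camera('wrist');w=c['color']
T=np.eye(4);T[:3,:3]=R.from_quat(s['eef_rot']).as_matrix();T[:3,3]=s['ee_pos'];V=np.linalg.inv(T@np.array(c['mount']))
def pix(p): q=V@[*p,1];return np.round([c['cx']+c['fx']*q[0]/q[2],c['cy']+c['fy']*q[1]/q[2]],1)
for z in(.005,.016,.05,.095):print(z,pix((.636,-.1435,z)))
hsv=cv2.cvtColor(w,cv2.COLOR_RGB2HSV)
u,v=pix((.636,-.1435,.05)).astype(int)
# ring: orange saturated outer boundary -> ellipse
m=((hsv[...,0]<18)&(hsv[...,1]>140)).astype(np.uint8);m[:, :u-45]=0;m[:,u+45:]=0;m[v+45:]=0;m[:max(v-45,0)]=0
P=np.argwhere(m)[:,::-1];H=cv2.convexHull(P.astype(np.int32));e=cv2.fitEllipse(H);print('ring',e,ray(c,*e[0],.016,s))
g=cv2.cvtColor(w,cv2.COLOR_RGB2GRAY)
print(u-24,v-24)
for y in range(v-24,v+26,2):print(y,' '.join('%3d%s'%(g[y,x],'o' if m[y,x] else ' ') for x in range(u-22,u+34,2)))
```

```text
0.005 [407.6  70.5]
0.016 [409.8  69.1]
0.05 [417.4  64.5]
0.095 [429.6  57. ]
ring ((408.12677001953125, 68.74006652832031), (47.166908264160156, 53.46860885620117), 30.09467124938965) [ 0.6335071  -0.14301045  0.016     ]
393 40
40 167  170  173  175  171  179  177  168  168  172  174  174  184  197  195  193  191  188  177  192  207  210  207  209  204  195  190  184 
42 169  173  175  178  174  172  161  155  151  153  160  163  163  178  181  188  192  188  189  199  207  207  207  210  206  207  200  188 
44 169  175  173  161  151  141o 135o 135o 136o 138o 142o 144o 143o 125  128  169  189  191  203  203  202  204  204  206  207  207  193  180 
46 173  166  148  135o 125o 113o  99o  99o 103o 110o 130o 142o 164o 166o 151  142  140  141  159  187  196  199  200  202  202  195  173  165 
48 155  141o 125o  96o  81o  78o 102o 119o 121o 112o 108o 120o 167  192  190  181  169  157  145  154  175  194  199  199  196  189  163  160 
50 141o 113o  90o  84o  90o 123o 146o 151o 151o 148o 152o 185  211  219  223  224  223  213  189  151  135  179  194  196  194  192  178  175 
52 116o  87
[... 2004 characters left out ...]
190  205  228  232  220  218  215  210  204  195  186  171  150  113  108o 108  114  119  121  121  119  124  122  122  115  108 
82 116o 129  173  216  225  217  227  221  216  207  198  192  168  142  112  107o 116o 116  125  130  129  126  120  124  121  132  160  159 
84 114o 116o 154  182  190  221  228  219  199  184  171  164  132  102  103o 117o 118  124  130  133  141  144  140  154  163  172  183  181 
86 114o  94o 112o 141  176  187  194  177  156  147  145  136o 115o 120o 124o 120  128  127  131  146  190  193  193  187  188  194  195  183 
88 165o 129o  98o  92o 103o 141o 146o 148o 147o 146o 143o 144o 163o 162o 141o 121  127  132  140  168  183  178  178  186  192  191  188  191
```

The numbers check out. The shaker's base is about 3 mm off centre and near upright, and the jar is within 3 mm. The carton is aligned in its tray and the spoon is in its rest.

```bash
python3 -c "
from bench import *
print(close_job())"
```

```text
the job is handed in; nothing more can be done
None
```

I placed the salt shaker, jam jar, tea carton and teaspoon in their holders, left the cream pot untouched, and handed the job in at about 25 s; the hand-in gave no verdict, so I don't know the result.

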